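# Cover the pack on charge and check the interlock

## Robot

A 6-joint arm with a two-finger parallel gripper is mounted at the origin on the work surface. World frame = base frame: x ahead of the robot, y to its left, z up, the work surface at z = 0. Lengths are in m, angles in rad, forces in N, time in s.
With the tool pointing down it reaches from about 0.35 to 0.775 m from the base axis. Payload 7.3 kg.
Tool frame: the origin (TCP) lies midway between the tips of the shut fingers; the grasp point (between the pads) lies 19 mm behind it (robot.tcp_to_grasp is the distance from the TCP to the grasp point, in m); x points along the fingers, z is the direction in which the jaws open and shut, and the axes are right-handed (so a half turn about x gives the same grasp; the last joint's range is limited). The gripper opens to 92 mm and grips with 3 to 60 N. Pads are 19 mm wide; open, the fingers measure 130 mm over their backs; the gripper's body (75 mm by 190 mm) begins 47 mm behind the grasp point.
Start: joints at [-1.366, 0.342, 1.524, -0, 1.275, -0.146], TCP at [0.18, -0.493, 0.227] pointing down, gripper open.
Joint ranges: [-2.53, 2.53], [-0.77, 2.02], [0.04, 2.7], [-1, 4.14], [0.28, 2.66], [-3.11, 3.11]. Speed limits (rad/s): [2.57, 2.57, 3.14, 3.14, 3.14, 3.14].

## Interface

Orientations are given as [roll, pitch, yaw] about the fixed x, y, z axes, in that order (R = Rz(yaw) Ry(pitch) Rx(roll)).
In Python, from cell import robot gives the robot as it stands.
- The arm moves only by the tool move_arm, never from a script. Its argument "deltas" is a list of rows, each an object with "dp": the shift along the tool's x, y, z in m, a list of three; "turn": the turn, a rotation vector about the tool's x, y, z in degrees, a list of three. A call has 1 to 10 rows; each row is the pose to reach, as a shift and turn from the pose commanded when the call began, along the tool's axes at that moment; what a row does not reach only later rows make up. A row lasts 1/10 s, in which the tool goes at most 50 mm and 8.59 degrees, less where a joint would pass 70% of its speed; a pose out of reach is approached as far as the arm can. A call with a gripper value outside its range is refused whole. "hand" is the finger opening in m, from 0 to 0.0918, set as the call begins (left out, the last holds). The fingers move at their own pace and stop on an object; "squeeze" is the grip in N (left out, the last holds). Time passes only in rows, so rows that repeat a pose let the fingers close. It gives the time, the measured TCP pose, the force and the opening at its end, in the units of the state.
- robot.observe(): the state, without advancing time (a new reading comes with each control period).
- robot.read_camera(name): name is "scene" or "top"; returns (picture, depth): 480x640x3 uint8, red, green, blue; 480x640 float32, m along the optical axis (not along the pixel's ray), 0 where there is no reading.
- robot.camera_info(name): a dict with "fx", "fy", "cx", "cy" (pixels), "R" (3x3) and "t" (3): a world point X has camera coordinates R X + t. Camera axes: x right, y down, z forward; pixel columns grow to the right and rows downward; lengths in m; the calibration is good to about 2 mm. A picture is of the moment at which its call begins. camera_info takes no time and is no camera call.
- robot.hand_in(): hands the job in, once; it reports no verdict.
The state is a dict: "time": time; "qpos": joint angles; "qvel": joint speeds; "joint_efforts": joint torques, N m; "tool_pos": TCP position; "tool_rot": TCP orientation; "contact_force": force on the tool from outside, world axes, zero at the start; "torque": the same for the moment, N m; "opening": finger opening in m.
Only numpy, scipy, OpenCV 4.12 (cv2) and the standard library are available. Lean on these libraries where they do the work, as an engineer would, in place of code of your own. Each camera call takes 0.05 s, during which the arm holds its last target.

## Task

The larger of the two battery packs is going on charge: push the charging box's flat metal cover by its raised ridge until it is fully home over the bay that holds the larger pack, leaving the smaller pack's bay open. Then check the interlock switch: press its roller lever down by hand until it clicks, about half-way down its travel, without forcing it to its stop, and let it spring back up. Do not touch the packs, and leave the bit case, phone, drone and screwdriver where they lie.

Things in the scene. Friction and masses are not known exactly. Their poses are not given: they have to be found in the camera images.
- box: Two-bay battery charging box of grey plastic, fixed to the bench, 225 mm long (its y) x 86 mm wide over the rails (its x), top of the rails and end stops 53 mm above the bench. Origin: centre of the underside; z up. Two open-topped bays in line along y, one on the +y side and one on the -y side, each 100 mm (y) x 62 mm (x), floor 6 mm above the bench, centred 52.5 mm from the origin. It holds one pack in each bay; which pack is in which bay varies.
- cover (a joint): Position (m) of the cover along the box's +y axis. The cover is a flat aluminium plate 108 mm (y) x 72 mm (x) x 4 mm, its top 49 mm above the bench, that slides between the box's two end stops; it covers one bay at a time. 0 = half-way, +0.0525 = fully home over the +y bay, -0.0525 = fully home over the -y bay. It starts near the middle, hiding part of both bays. About 2 N of sliding friction, no spring: it stays where it is left.
- ridge (a point): Centre of the raised straight ridge across the middle of the cover, the place to push: 50 mm long along the box's x, 10 mm thick along the box's y, standing 17 mm above the plate (from 49 to 66 mm above the bench; this point is 58 mm above the bench). Moves with the cover; axes as the box's.
- big_pack_center (a point): Centre of the larger battery pack: black block 76 x 36 x 30 mm with a yellow label over most of its top, lying flat in one bay with its length roughly along the box's y. Its top is 13 mm below the top of the cover. Not to be touched.
- small_pack_center (a point): Centre of the smaller battery pack: black block 48 x 24 x 18 mm with a yellow label over most of its top, lying flat in the other bay. Not to be touched.
- switch: Roller-lever limit switch: aluminium housing 36 (x) x 40 (y) mm, top 75 mm above the bench, on a dark steel base plate 90 x 60 mm fixed to the bench. Origin: centre of the underside; z up. The lever's pivot is 62 mm above the bench on the housing's -x face; the lever points to the switch's +y, beyond the housing's side, and slopes upward at rest.
- lever (a joint): Angle (rad) of the lever, 0 = sprung up at rest, growing as the roller is pushed down. It clicks at 0.28 rad; hard stop at 0.65 rad; beyond 0.55 rad it is being forced. Sprung back to 0 when let go; about 1.5 N at the roller to start moving and 3 to 5 N at 0.3 to 0.5 rad.
- roller (a point): Centre of the black roller, 18 mm diameter and 14 mm wide (axis along the switch's x), at the end of the 60 mm lever. At rest it is 83 mm above the bench (top of the roller at 92 mm), 56 mm along the switch's +y and 35 mm along its -x from the switch's origin. It clicks when the roller has gone down 16 mm; at 0.40 rad it has gone down 24 mm; forced below 32 mm; hard stop at 38 mm.
- bit_case: Grey screwdriver bit case 80 x 150 x 18 mm lying on the bench beyond the work, at the right. Origin: centre of its underside. Bystander.
- phone: Black phone 75 x 155 x 8 mm lying on the bench beyond the work, at the left. Origin: centre of its underside. Bystander.
- drone: Small quadcopter with white propeller guards, about 190 x 190 x 28 mm, at the robot's left. Origin: centre of its underside. Bystander.
- driver: Screwdriver lying on the bench at the robot's right, length along its x. Bystander.
Mind the look-alikes: they are no part of the job. Several things have the shape of the switch; the one meant has the colours described above.

How it is judged:
On the way, in this order (a step that is already met when the one before it is completed fails the run):
1. the cover is fully home over the larger pack's bay (((y of big_pack_center in the frame of box above 0 m and value of joint cover above 0.0485 m) or (y of big_pack_center in the frame of box below 0 m and value of joint cover below -0.0485 m))), for 0.2 s.
2. the roller lever is pressed until it clicks (value of joint lever above 0.28 rad), for 0.04 s.
At the end, for the whole second after the job is handed in: The cover is within 4 mm of its end stop over the bay with the larger pack, both packs lie in their bays, and the roller lever has sprung back up (under 0.06 rad) (((y of big_pack_center in the frame of box above 0 m and value of joint cover above 0.0485 m) or (y of big_pack_center in the frame of box below 0 m and value of joint cover below -0.0485 m)) and value of joint lever below 0.06 rad and height (world z) of each of big_pack_center, small_pack_center below 0.03 m); the robot touches nothing.
It fails at once if the lever is forced near its hard stop (beyond 0.55 rad) (value of joint lever above 0.55 rad).
It fails at once if the robot touches a battery pack ((contact force between big_pack and the fingers above 0.5 N or contact force between big_pack and the arm above 0.5 N) or (contact force between small_pack and the fingers above 0.5 N or contact force between small_pack and the arm above 0.5 N)).
It fails at once if a bystander is shifted by more than 15 mm (distance of any of bit_case, phone, drone, driver from where it was at the start of the episode above 0.015 m).
It also fails if it takes over 38 s, if anything falls off the work surface, if the arm or the gripper's body presses on something with over 40 N, if the wrist force passes 120 N, or if a joint passes its speed limit or range.

## Working session

There is one attempt and no reset: what is moved stays moved. The work goes in short steps, Python scripts to look and compute and a tool call to move; the robot and the scene stay as the last step left them, time stands still between calls to the robot, and variables do not carry over. Pictures are saved under pics/ and viewed, and the job is handed in when it is done.

Besides the shell and the picture viewer there is one more tool, called after ">>>" as name(argument=value, ...) on one line, values as JSON. move_arm: Moves the arm, as the interface text tells. Its arguments: {"type":"object","properties":{"deltas":{"type":"array"},"hand":{"type":"number"},"squeeze":{"type":"number"}},"required":["deltas"]}

```bash
mkdir -p pics; ls
python3 - <<'E'
from cell import robot
import cv2,numpy as np
print(robot.observe())
for n in("scene","top"):
    p,d=robot.read_camera(n); cv2.imwrite(f"pics/{n}0.png",p[:,:,::-1]); np.save(f"{n}0.npy",d); np.save(f"{n}0p.npy",p)
    print(n,robot.camera_info(n))
E
```

```text
pics
{'time': 0.0, 'qpos': array([-1.36597971e+00,  3.42729290e-01,  1.52502159e+00,  2.05218583e-05,
        1.27538859e+00, -1.45984587e-01]), 'qvel': array([ 0.0015412 , -0.00137993,  0.00043362,  0.00089421,  0.00019025,
        0.00088991]), 'joint_efforts': array([ 1.96062079e-03, -4.31241846e+01, -2.44218868e+01,  7.18629034e-02,
        5.58485300e-02, -1.37355751e-04]), 'tool_pos': array([ 0.18036746, -0.49261228,  0.22603996]), 'tool_rot': array([2.98292227, 1.56924938, 1.76292115]), 'contact_force': array([-0.18374548,  1.16906464, -0.07642312]), 'torque': array([-0.01152589,  0.0024079 ,  0.01785317]), 'opening': 0.09146988036316624}
scene {'fx': 510.35486496334386, 'fy': 510.35486496334386, 'cx': 312.69423228194944, 'cy': 240.84117765550013, 'R': array([[-0.64539255,  0.76370501,  0.01493719],
       [ 0.5492181 ,  0.47754702, -0.6857903 ],
       [-0.53087469, -0.43440018, -0.7276459 ]]), 't': array([ 0.38438305, -0.284559  ,  1.64604626])}
top {'fx': 593.1290505286172, 'fy': 593.1290505286172, 'cx': 309.47075989795906, 'cy': 233.48095132710858, 'R': array([[ 0.01258957, -0.9996749 ,  0.02217184],
       [-0.99054131, -0.01549836, -0.13633674],
       [ 0.13663604, -0.0202457 , -0.99041441]]), 't': array([-0.00238352,  0.62959027,  1.35204067])}
```

View pics/scene0.png

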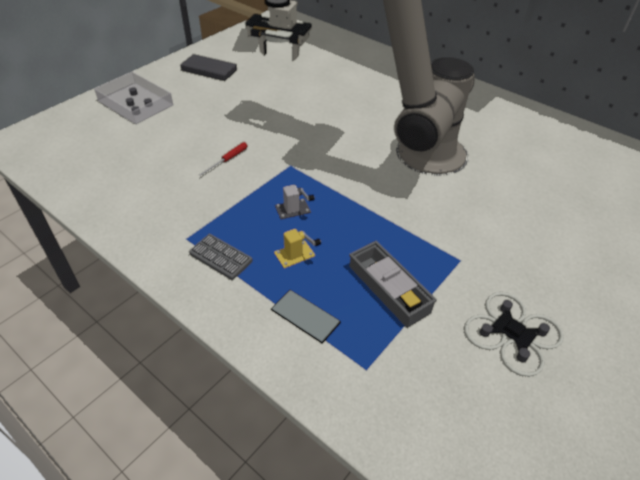

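View pics/top0.png

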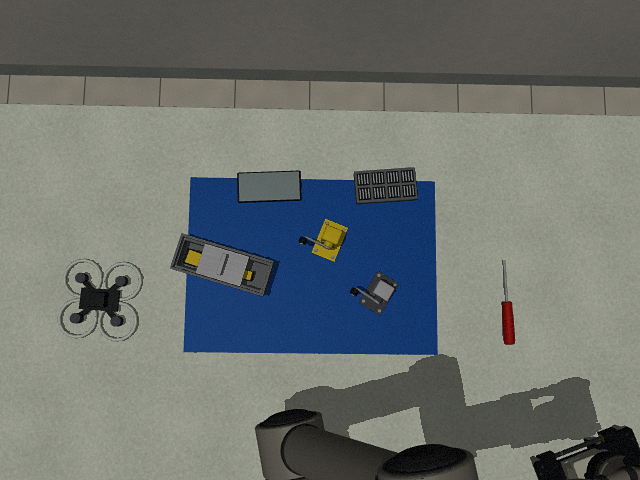

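The top view shows the box at about (224,265), a yellow switch at (330,240) and a grey aluminium switch on a dark base at (378,292). The scene view shows the same switches at (293,247) and (291,202). The yellow one looks like the switch but isn't the one described, so the grey one is my choice. I'll check it in close crops.

Run:
```python
import cv2,numpy as np
t=cv2.imread("pics/top0.png");s=cv2.imread("pics/scene0.png")
a=cv2.resize(t[225:305,165:285],None,fx=5,fy=5,interpolation=cv2.INTER_CUBIC)[:, :600]
b=cv2.resize(t[210:320,290:410],None,fx=5,fy=5,interpolation=cv2.INTER_CUBIC)
c=cv2.resize(s[180:330,265:445],None,fx=4,fy=4,interpolation=cv2.INTER_CUBIC)
cv2.imwrite("pics/a.png",a);cv2.imwrite("pics/b.png",b);cv2.imwrite("pics/c.png",c)
```

```text
(no output)
```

View pics/a.png

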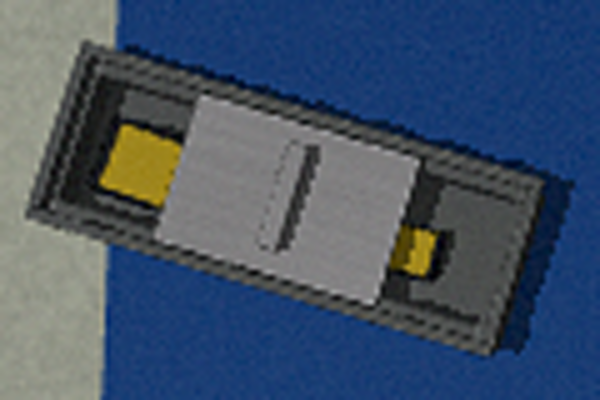

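View pics/b.png

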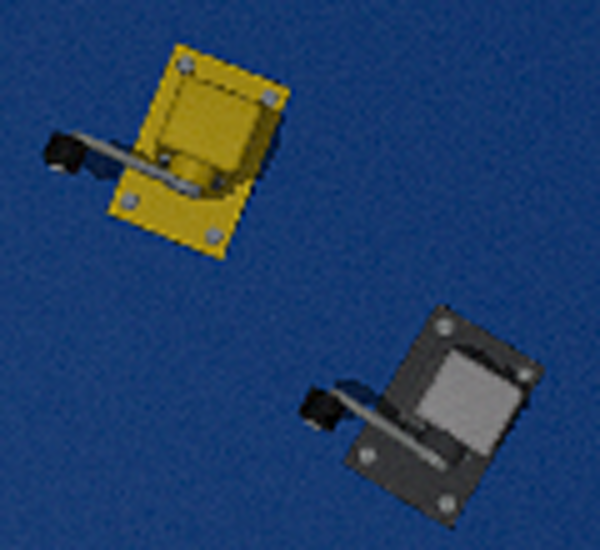

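View pics/c.png

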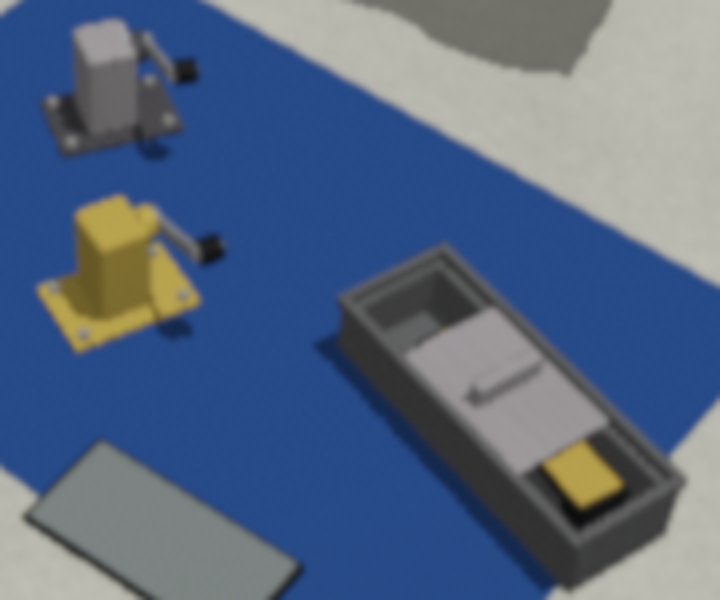

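Crops: the larger label (wider and higher) is at the left end of the box (top px ~193,258) and the smaller one at the right end (~249,275). The grey switch's roller is at about (354,292), and the cover's ridge at about (223,264). Next I'll measure.

```bash
cat > h.py <<'E'
import cv2,numpy as np
from cell import robot
def ray(n,u,v,z):
    c=robot.camera_info(n);R=c["R"];o=-R.T@c["t"]
    d=R.T@np.array([(u-c["cx"])/c["fx"],(v-c["cy"])/c["fy"],1]);return o+d*(z-o[2])/d[2]
def pts(n,D):
    c=robot.camera_info(n);v,u=np.mgrid[:480,:640]
    P=np.stack([(u-c["cx"])/c["fx"]*D,(v-c["cy"])/c["fy"]*D,D],-1)
    return (P-c["t"])@c["R"]
def tri(a,b):
    A=np.zeros((3,3));y=np.zeros(3)
    for n,(u,v) in(("top",a),("scene",b)):
        c=robot.camera_info(n);R=c["R"];o=-R.T@c["t"];d=R.T@np.array([(u-c["cx"])/c["fx"],(v-c["cy"])/c["fy"],1]);d/=np.linalg.norm(d)
        M=np.eye(3)-np.outer(d,d);A+=M;y+=M@o
    return np.linalg.solve(A,y)
E
python3 - <<'E'
from h import *
def yawrect(name,xy):
    r=cv2.minAreaRect(xy.astype(np.float32)*1000);b=cv2.boxPoints(r)
    print(name,"c",np.round(r[0],1),"size",np.round(r[1],1),"corners",np.round(b,0).tolist())
for n in("top","scene"):
    D=np.load(f"{n}0.npy");p=np.load(f"{n}0p.npy").astype(int);P=pts(n,D);z=P[...,2]
    u0,u1,v0,v1=(165,285,225,305) if n=="top" else (340,445,235,330)
    W=np.zeros(z.shape,bool);W[v0:v1,u0:u1]=1
    rgb=p;yel=(rgb[...,0]-rgb[...,2]>60)&W&(rgb[...,1]>70)
    k,l,st,ce=cv2.connectedComponentsWithStats(yel.astype(np.uint8))
    for i in range(1,k):
        if st[i,4]>15: print(n,"label",st[i],np.median(P[l==i],0).round(4))
    gray=W&(rgb.min(-1)>105)&(z>.035)&(z<.08)
    vv,uu=np.nonzero(gray);q=np.array([ray(n,a,b,.049)[:2] for a,b in zip(uu,vv)]);yawrect(n+" cover",q)
    m=W&(z>.025)&(z<.075);k,l,st,_=cv2.connectedComponentsWithStats(m.astype(np.uint8));i=1+np.argmax(st[1:,4]);m=l==i
    yawrect(n+" box3d",P[m][:,:2])
    rg=W&(z>.058)&(z<.075);print("ridge",rg.sum(),P[rg].mean(0).round(4) if rg.any() else '')
    u0,u1,v0,v1=(345,400,268,317) if n=="top" else (274,318,182,220)
    S=np.zeros(z.shape,bool);S[v0:v1,u0:u1]=1
    hs=S&(z>.068)&(z<.082)&(rgb.min(-1)>90);yawrect(n+" housing top",P[hs][:,:2]);print(P[hs].mean(0))
    rl=S&(rgb.max(-1)<50)&(z>.06);vv,uu=np.nonzero(rl);print("roller",len(uu),uu.mean(),vv.mean(),uu.min(),uu.max(),vv.min(),vv.max(),P[rl].mean(0).round(4),z[rl].max())
E
```

```text
top label [185 250  16  16 174] [0.5687 0.2784 0.0367]
top label [245 271   7   9  40] [0.5314 0.1487 0.0249]
top cover c [560.9 238. ] size [167.7  71.9] corners [[504.0, 166.0], [574.0, 148.0], [617.0, 310.0], [548.0, 328.0]]
top box3d c [553.6 209.4] size [225.9  86.4] corners [[481.0, 113.0], [564.0, 89.0], [626.0, 306.0], [543.0, 330.0]]
ridge 131 [0.5564 0.2106 0.0641]
top housing top c [ 496.4 -151.2] size [56.3 49.4] corners [[460.0, -162.0], [502.0, -188.0], [532.0, -140.0], [490.0, -114.0]]
[ 0.49631986 -0.15999729  0.07505735]
roller 86 364.72093023255815 293.8139534883721 350 393 280 302 [ 0.4873 -0.1162  0.1125] 1.4249696922889508
scene label [401 291  19  16 182] [0.5692 0.2769 0.0374]
scene cover c [560.4 238.4] size [173.4  79.4] corners [[503.0, 163.0], [580.0, 145.0], [618.0, 314.0], [541.0, 332.0]]
scene box3d c [553.6 208.8] size [228.1  90. ] corners [[479.0, 111.0], [566.0, 87.0], [628.0, 306.0], [542.0, 331.0]]
ridge 106 [0.5547 0.2075 0.0645]
scene housing top c [ 495.5 -155. ] size [54.4 50.2] corners [[460.0, -165.0], [503.0, -191.0], [531.0, -145.0], [488.0, -119.0]]
[ 0.49945655 -0.1582872   0.07495061]
roller 15 310.8666666666667 197.53333333333333 309 313 196 199 [ 0.4975 -0.0909  0.0881] 0.0933359169071138
```

Run:
```python
from h import *
def rect(name,xy):
    r=cv2.minAreaRect(xy.astype(np.float32)*1000);print(name,np.round(r[0],1),np.round(r[1],1),round(r[2],1),np.round(cv2.boxPoints(r)).tolist())
res={}
for n in("top","scene"):
    D=np.load(f"{n}0.npy");p=np.load(f"{n}0p.npy").astype(int);P=pts(n,D);z=P[...,2]
    u0,u1,v0,v1=(345,402,268,320) if n=="top" else (274,318,182,222)
    S=np.zeros(z.shape,bool);S[v0:v1,u0:u1]=1
    hs=(S&(z>.070)&(z<.080)&(p.min(-1)>90)).astype(np.uint8)
    hs=cv2.morphologyEx(hs,cv2.MORPH_OPEN,np.ones((5,5),np.uint8))>0
    vv,uu=np.nonzero(hs);q=np.array([ray(n,a,b,.075)[:2] for a,b in zip(uu,vv)]);rect(n+" housing",q);print(q.mean(0))
    base=S&(p.max(-1)-p.min(-1)<25)&(z>-.01)&(z<.02)&(p.max(-1)<110);
    base=base&True
    rect(n+" base",P[base][:,:2]);
    rl=(S&(p.max(-1)<50)).astype(np.uint8)
    k,l,st,ce=cv2.connectedComponentsWithStats(rl)
    for i in range(1,k):
        if st[i,4]>8: print(n,st[i],ce[i].round(1),P[l==i].mean(0).round(3),z[l==i].max().round(3))
t=cv2.imread("pics/top0.png")[278:306,342:370];s=cv2.imread("pics/scene0.png")[180:215,285:325]
cv2.imwrite("pics/r.png",np.hstack([cv2.resize(t,(360,360),interpolation=0),cv2.resize(s,(400,360),interpolation=0)]))
```

```text
top housing [ 498.  -162.9] [11.4 13.7] 89.8 [[491.0, -169.0], [505.0, -169.0], [505.0, -157.0], [491.0, -157.0]]
[ 0.49816445 -0.16303415]
top base [ 494.8 -161.3] [60.5 89.8] 58.9 [[441.0, -164.0], [518.0, -210.0], [549.0, -159.0], [472.0, -112.0]]
top [378 279  18  21  55] [388.8 285.9] [ 0.511 -0.185  0.01 ] 0.075
top [350 288   9   8  49] [354.  291.3] [ 0.492 -0.092  0.116] 1.425
top [365 289  19  17  61] [374.4 296.5] [ 0.483 -0.144  0.064] 1.425
scene housing [ 498.5 -162.4] [39.3 37.6] 60.5 [[472.0, -170.0], [505.0, -189.0], [525.0, -155.0], [492.0, -136.0]]
[ 0.49964789 -0.16208715]
scene base [ 492. -168.] [78.7 86.8] 59.7 [[435.0, -180.0], [510.0, -224.0], [549.0, -156.0], [474.0, -112.0]]
scene [309 196   5   4  15] [310.9 197.5] [ 0.498 -0.091  0.088] 0.093
scene [280 205   6   7  22] [282.3 208.4] [ 0.515 -0.181  0.006] 0.009
```

View pics/r.png

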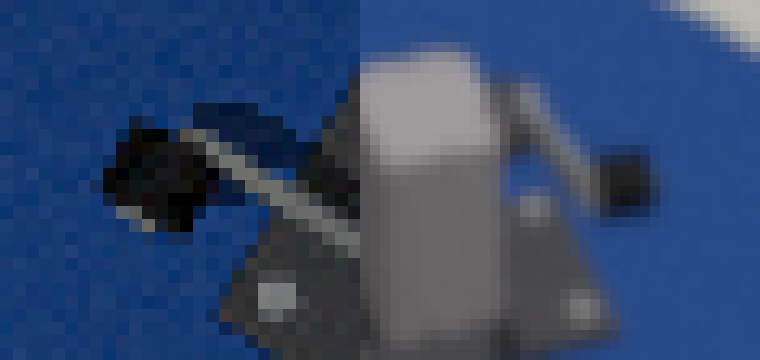

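Run:
```python
from h import *
print(ray("top",354.2,291.7,.088),ray("scene",310.5,198,.085),tri((354.2,291.7),(310.5,198)))
# ridge: sharp edges in top crop; ridge outline px (crop/5+offset)
for c in((290,143),(318,147),(290,252),(262,245)): print(ray("top",165+c[0]/5,225+c[1]/5,.066))
print(ray("top",165+292/5,225+197/5,.066))
```

```text
[ 0.49277084 -0.0948697   0.088     ] [ 0.49689989 -0.0927156   0.085     ] [ 0.49313716 -0.09568407  0.0806785 ]
[0.57669534 0.20487055 0.066     ]
[0.57504186 0.19199741 0.066     ]
[0.52669367 0.20324928 0.066     ]
[0.52970977 0.21610368 0.066     ]
[0.5518745  0.20315235 0.066     ]
```

```bash
cat >> h.py <<'E'
from scipy.spatial.transform import Rotation as Ro
def goto(p,zdir=None):
    s=robot.observe();r=Ro.from_euler("xyz",s["tool_rot"]);M=r.as_matrix();print("pos",s["tool_pos"].round(4),"F",s["contact_force"].round(2),"t",s["time"]);print(M.round(3))
    dp=M.T@(np.array(p)-s["tool_pos"]);print("dp mm",(dp*1000).round(1))
    if zdir is not None:
        z=np.array([*zdir,0]);z=z/np.linalg.norm(z)
        if z@M[:,2]<0:z=-z
        x=np.array([0,0,-1.]);T=np.stack([x,np.cross(z,x),z],1)
        print("turn",np.degrees(Ro.from_matrix(M.T@T).as_rotvec()).round(2))
E
python3 - <<'E'
from h import *
d=np.array([.275,.9615]);c=np.array([.5536,.2075])
q=c-d*.035;print(q)
goto([*q,.12],(.9615,-.275));goto([*q,.12],d)
E
```

```text
[0.543975  0.1738475]
pos [ 0.1804 -0.4927  0.2261] F [ 0.6  -0.3   0.85] t 0.1
[[-0.     0.939  0.344]
 [ 0.001  0.344 -0.939]
 [-1.     0.    -0.001]]
dp mm [ 106.9  570.5 -500.9]
turn [-5.394e+01 -7.000e-02 -4.000e-02]
pos [ 0.1804 -0.4927  0.2261] F [ 0.6  -0.3   0.85] t 0.1
[[-0.     0.939  0.344]
 [ 0.001  0.344 -0.939]
 [-1.     0.    -0.001]]
dp mm [ 106.9  570.5 -500.9]
turn [ 3.606e+01 -8.000e-02  1.000e-02]
```

>>> move_arm(deltas=[{"dp":[0,0.035,-0.03],"turn":[-5,0,0]},{"dp":[0,0.07,-0.06],"turn":[-10,0,0]},{"dp":[0,0.105,-0.092],"turn":[-16,0,0]},{"dp":[0,0.14,-0.123],"turn":[-22,0,0]},{"dp":[0,0.175,-0.154],"turn":[-28,0,0]},{"dp":[0,0.21,-0.185],"turn":[-34,0,0]},{"dp":[0,0.245,-0.215],"turn":[-40,0,0]},{"dp":[0,0.28,-0.246],"turn":[-46,0,0]},{"dp":[0,0.315,-0.277],"turn":[-51,0,0]},{"dp":[0,0.35,-0.307],"turn":[-54,0,0]}], hand=0, squeeze=20)

```text
time: 1.1
tool_pos: [0.404, -0.0825, 0.2267]
tool_rot: [-1.735, 1.571, -2.01]
contact_force: [-0.1, -0.1, 0.7]
opening: 0.0164
```

Run:
```python
from h import *
print(robot.observe()["qpos"],robot.observe()["opening"])
goto([.544,.174,.12],(.9615,-.275))
```

```text
[-3.87755997e-01  1.34026529e-01  1.80432758e+00 -1.41919263e-04
  1.20324533e+00 -1.13311113e-01] 0.016419488803873495
pos [ 0.404  -0.0825  0.2267] F [-0.13 -0.05  0.66] t 1.1
[[-0.     0.271  0.963]
 [-0.     0.963 -0.271]
 [-1.    -0.    -0.   ]]
dp mm [106.6 284.9  65.3]
turn [ 0.24 -0.    0.01]
```

>>> move_arm(deltas=[{"dp":[0,0.045,0.01]},{"dp":[0,0.09,0.02]},{"dp":[0,0.135,0.03]},{"dp":[0,0.18,0.041]},{"dp":[0,0.225,0.052]},{"dp":[0.02,0.265,0.062]},{"dp":[0.06,0.285,0.065]},{"dp":[0.1,0.285,0.065]},{"dp":[0.106,0.285,0.065]},{"dp":[0.106,0.285,0.065]}])

```text
invalid input
```

Run:
```python
from h import *
print(robot.observe()["qpos"],robot.observe()["opening"])
goto([.544,.174,.057])
for n,b in(("scene",(225,335,325,455)),("top",(190,310,150,290))):
    p,_=robot.read_camera(n); cv2.imwrite(f"pics/{n}1.png",cv2.resize(p[b[0]:b[1],b[2]:b[3],::-1],None,fx=4,fy=4,interpolation=cv2.INTER_CUBIC))
```

```text
[-3.87755997e-01  1.34026529e-01  1.80432758e+00 -1.41919263e-04
  1.20324533e+00 -1.13311113e-01] 0.016419488803873495
pos [ 0.404  -0.0825  0.2267] F [-0.13 -0.05  0.66] t 1.1
[[-0.     0.271  0.963]
 [-0.     0.963 -0.271]
 [-1.    -0.    -0.   ]]
dp mm [169.6 284.9  65.3]
```

View pics/scene1.png

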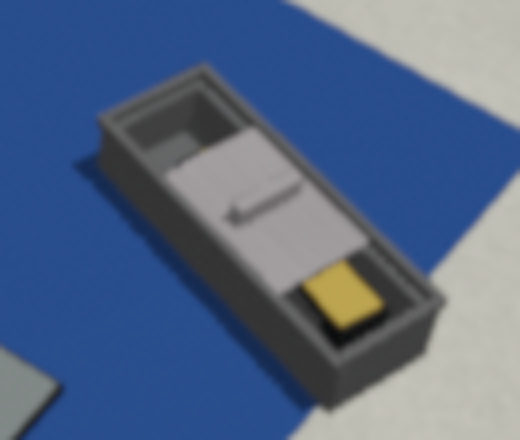

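View pics/top1.png

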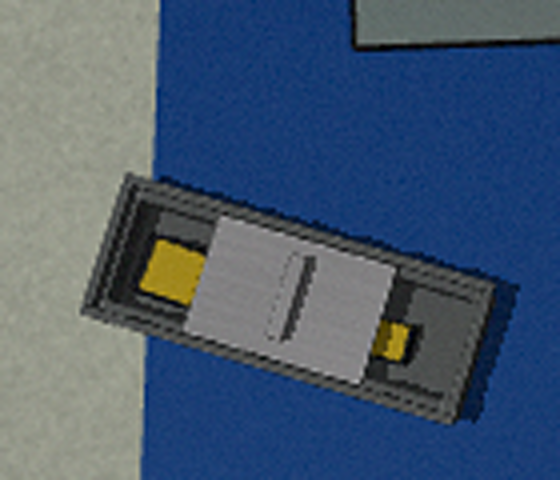

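The call was refused, so the arm didn't move. The views still show the cover in the middle, with its ridge at scene crop (265,200). "turn" must be required in every row.

>>> move_arm(deltas=[{"dp":[0,0.045,0.01],"turn":[0,0,0]},{"dp":[0,0.09,0.02],"turn":[0,0,0]},{"dp":[0,0.135,0.03],"turn":[0,0,0]},{"dp":[0,0.18,0.041],"turn":[0,0,0]},{"dp":[0,0.225,0.052],"turn":[0,0,0]},{"dp":[0.02,0.265,0.062],"turn":[0,0,0]},{"dp":[0.06,0.285,0.065],"turn":[0,0,0]},{"dp":[0.1,0.285,0.065],"turn":[0,0,0]},{"dp":[0.106,0.285,0.065],"turn":[0,0,0]},{"dp":[0.106,0.285,0.065],"turn":[0,0,0]}])

```text
time: 2.2
tool_pos: [0.5436, 0.171, 0.1199]
tool_rot: [-2.603, 1.568, -2.881]
contact_force: [0.2, -0.2, 1.1]
opening: 0.0004
```

Run:
```python
from h import *
print(robot.observe()["qpos"],robot.observe()["opening"])
goto([.544,.174,.057])
for n,b in(("scene",(205,335,325,455)),("top",(190,310,150,290))):
    p,_=robot.read_camera(n); cv2.imwrite(f"pics/{n}2.png",cv2.resize(p[b[0]:b[1],b[2]:b[3],::-1],None,fx=4,fy=4,interpolation=cv2.INTER_CUBIC))
```

```text
[ 1.70454080e-01  5.27068061e-01  1.54243737e+00 -3.22809194e-04
  1.07523420e+00  4.48913383e-01] 0.0003726817155754374
pos [0.5436 0.171  0.1199] F [ 0.22 -0.24  1.11] t 2.2
[[-0.003  0.275  0.962]
 [-0.001  0.962 -0.275]
 [-1.    -0.002 -0.003]]
dp mm [62.9  3.1 -0.3]
```

View pics/scene2.png

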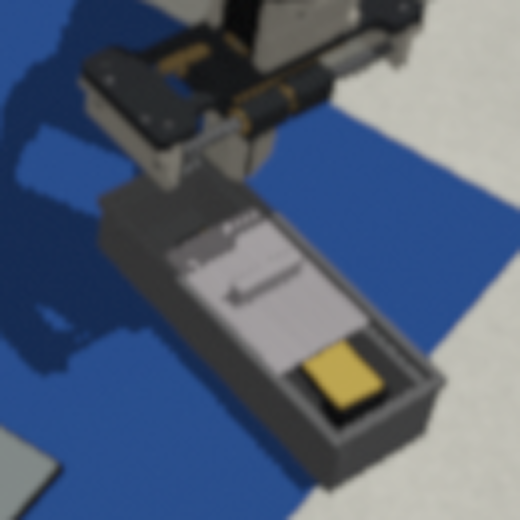

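View pics/top2.png

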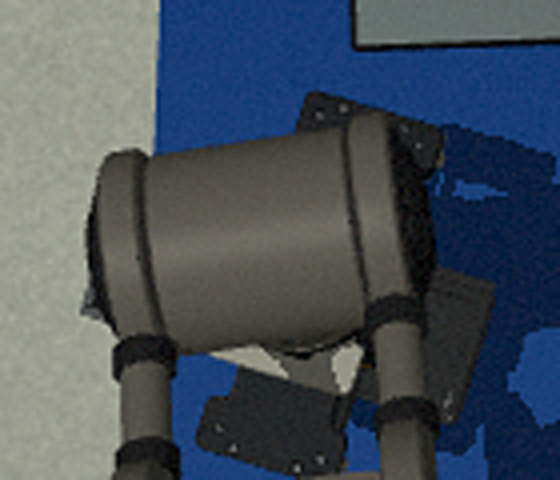

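The scene view shows the fingers above the cover, behind the ridge on the small pack's side. Descending over the plate.

>>> move_arm(deltas=[{"dp":[0.03,0.004,0],"turn":[0,0,0]},{"dp":[0.05,0.006,0],"turn":[0,0,0]},{"dp":[0.058,0.006,0],"turn":[0,0,0]},{"dp":[0.062,0.006,0],"turn":[0,0,0]},{"dp":[0.062,0.006,0],"turn":[0,0,0]}])

```text
time: 2.8
tool_pos: [0.5466, 0.1774, 0.0599]
tool_rot: [0.402, 1.569, 0.124]
contact_force: [0.7, -0.0, 0.5]
opening: 0.0006
```

Run:
```python
from h import *
goto([.544,.174,.057])
for n,b in(("scene",(205,335,325,455)),):
    p,_=robot.read_camera(n); cv2.imwrite(f"pics/{n}3.png",cv2.resize(p[b[0]:b[1],b[2]:b[3],::-1],None,fx=4,fy=4,interpolation=cv2.INTER_CUBIC))
```

```text
pos [0.5466 0.1774 0.0599] F [ 0.67 -0.01  0.52] t 2.8
[[ 0.002  0.274  0.962]
 [ 0.     0.962 -0.274]
 [-1.     0.001  0.002]]
dp mm [ 2.9 -4.  -1.6]
```

View pics/scene3.png

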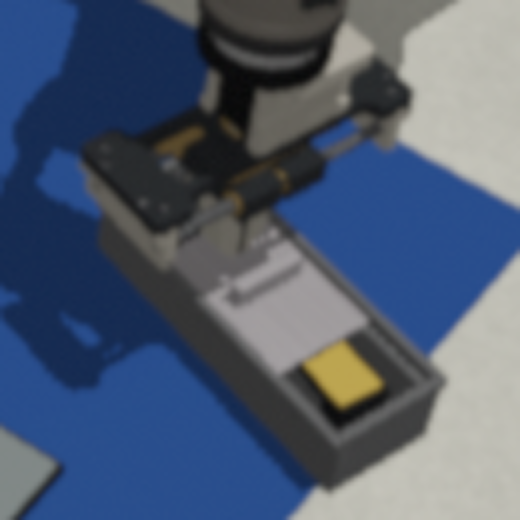

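>>> move_arm(deltas=[{"dp":[0.002,0.008,0],"turn":[0,0,0]},{"dp":[0.002,0.016,0],"turn":[0,0,0]},{"dp":[0.002,0.024,0],"turn":[0,0,0]},{"dp":[0.002,0.032,0],"turn":[0,0,0]},{"dp":[0.002,0.04,0],"turn":[0,0,0]},{"dp":[0.002,0.048,0],"turn":[0,0,0]},{"dp":[0.002,0.055,0],"turn":[0,0,0]},{"dp":[0.002,0.062,0],"turn":[0,0,0]},{"dp":[0.002,0.062,0],"turn":[0,0,0]}])

```text
time: 3.75
tool_pos: [0.5629, 0.2384, 0.0565]
tool_rot: [1.877, 1.57, 1.6]
contact_force: [-0.3, 0.6, -0.3]
opening: 0.0002
```

Run:
```python
from h import *
goto([.5536+.275*.038,.209+.9615*.038,.058])
for n,b in(("scene",(205,335,325,455)),):
    p,_=robot.read_camera(n); cv2.imwrite(f"pics/{n}4.png",cv2.resize(p[b[0]:b[1],b[2]:b[3],::-1],None,fx=4,fy=4,interpolation=cv2.INTER_CUBIC))
```

```text
pos [0.5629 0.2384 0.0565] F [-0.28  0.62 -0.33] t 3.75
[[-0.     0.273  0.962]
 [ 0.001  0.962 -0.273]
 [-1.     0.001 -0.   ]]
dp mm [-1.5  7.2 -0.8]
```

View pics/scene4.png

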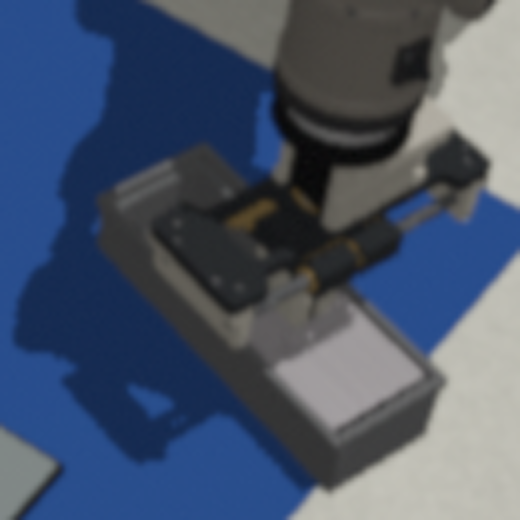

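The cover now hides the larger pack with a small gap left at the end stop. I'll push on gently until the force shows the stop.

>>> move_arm(deltas=[{"dp":[0,0.003,0],"turn":[0,0,0]},{"dp":[0,0.006,0],"turn":[0,0,0]},{"dp":[0,0.008,0],"turn":[0,0,0]},{"dp":[0,0.008,0],"turn":[0,0,0]}])

```text
time: 4.2
tool_pos: [0.5646, 0.2446, 0.0564]
tool_rot: [-2.264, 1.569, -2.541]
contact_force: [-1.9, -2.6, -1.3]
opening: -0.0
```

>>> move_arm(deltas=[{"dp":[0,0.002,0],"turn":[0,0,0]},{"dp":[0,0.003,0],"turn":[0,0,0]},{"dp":[0,0.003,0],"turn":[0,0,0]}])

```text
time: 4.5
tool_pos: [0.5646, 0.2448, 0.0564]
tool_rot: [-1.949, 1.564, -2.226]
contact_force: [-4.7, -13.4, 4.5]
opening: 0.0003
```

The force rose to 14 N with no further motion, so the cover is at the stop. Backing off, lifting, and looking.

>>> move_arm(deltas=[{"dp":[0,-0.005,0],"turn":[0,0,0]},{"dp":[0,-0.015,0],"turn":[0,0,0]},{"dp":[-0.03,-0.025,0],"turn":[0,0,0]},{"dp":[-0.07,-0.03,0],"turn":[0,0,0]},{"dp":[-0.11,-0.06,0],"turn":[0,0,0]},{"dp":[-0.12,-0.1,-0.01],"turn":[0,0,0]},{"dp":[-0.12,-0.145,-0.02],"turn":[0,0,0]},{"dp":[-0.12,-0.19,-0.03],"turn":[0,0,0]},{"dp":[-0.12,-0.23,-0.03],"turn":[0,0,0]},{"dp":[-0.12,-0.23,-0.03],"turn":[0,0,0]}])

```text
time: 5.5
tool_pos: [0.4729, 0.0314, 0.1772]
tool_rot: [-0.416, 1.569, -0.698]
contact_force: [-0.4, 0.3, -0.3]
opening: 0.0002
```

Run:
```python
from h import *
for n in ("scene","top"):
    p,D=robot.read_camera(n)
    b=(205,335,325,455) if n=="scene" else (210,320,160,290)
    cv2.imwrite(f"pics/{n}5.png",cv2.resize(p[b[0]:b[1],b[2]:b[3],::-1],None,fx=4,fy=4,interpolation=cv2.INTER_CUBIC))
    P=pts(n,D);z=P[...,2];W=np.zeros(z.shape,bool);u0,u1,v0,v1=(165,285,225,305) if n=="top" else (340,445,235,330);W[v0:v1,u0:u1]=1
    rg=W&(z>.059)&(z<.072);c=P[rg].mean(0);print(rg.sum(),c.round(4),(c[:2]-[.5536,.209])@[.275,.9615])
d=np.array([.275,.9615])
goto([.4945,-.0955,.14],(.517,.856))
goto([.4945,-.0955,.14],(.856,-.517))
```

```text
101 [0.5704 0.2586 0.0653] 0.052283969675526586
106 [0.5669 0.2579 0.0657] 0.05069916852040041
pos [0.4743 0.0342 0.1772] F [ 0.06 -0.1  -0.27] t 5.6
[[ 0.002  0.276  0.961]
 [ 0.     0.961 -0.276]
 [-1.     0.001  0.002]]
dp mm [  37.2 -119.1   55.2]
turn [-7.491e+01  1.200e-01  2.000e-02]
pos [0.4743 0.0342 0.1772] F [ 0.06 -0.1  -0.27] t 5.6
[[ 0.002  0.276  0.961]
 [ 0.     0.961 -0.276]
 [-1.     0.001  0.002]]
dp mm [  37.2 -119.1   55.2]
turn [15.09  0.09 -0.07]
```

View pics/scene5.png

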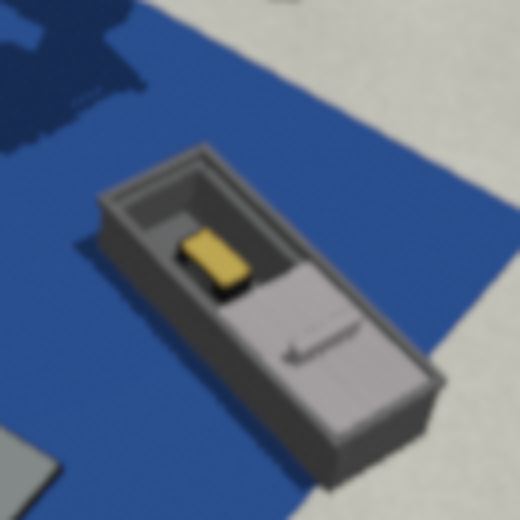

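View pics/top5.png

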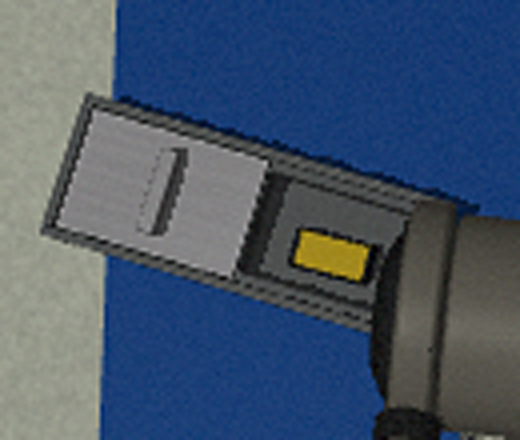

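The cover is home: the ridge measures +51 to +52 mm from the box centre, the small bay is open and its pack is still lying there. Now the lever: move above the roller, aiming 2 mm beyond its centre.

Run:
```python
from h import *
goto([.4955,-.0938,.11],(.856,-.517))
```

```text
pos [0.4743 0.0342 0.1772] F [ 0.06 -0.1  -0.27] t 5.6
[[ 0.002  0.276  0.961]
 [ 0.     0.961 -0.276]
 [-1.     0.001  0.002]]
dp mm [  67.2 -117.2   55.6]
turn [15.09  0.09 -0.07]
```

>>> move_arm(deltas=[{"dp":[0,-0.035,0.018],"turn":[5,0,0]},{"dp":[0,-0.07,0.036],"turn":[10,0,0]},{"dp":[0,-0.1,0.05],"turn":[15,0,0]},{"dp":[0,-0.117,0.056],"turn":[15,0,0]},{"dp":[0.03,-0.117,0.056],"turn":[15,0,0]},{"dp":[0.05,-0.117,0.056],"turn":[15,0,0]},{"dp":[0.065,-0.117,0.056],"turn":[15,0,0]},{"dp":[0.065,-0.117,0.056],"turn":[15,0,0]},{"dp":[0.065,-0.117,0.056],"turn":[15,0,0]}])

```text
time: 6.5
tool_pos: [0.4965, -0.0923, 0.1119]
tool_rot: [0.771, 1.57, 0.233]
contact_force: [-0.8, 0.2, 0.6]
opening: 0.0002
```

Run:
```python
from h import *
goto([.4955,-.0938,.095],(.856,-.517))
for n in ("scene","top"):
    p,D=robot.read_camera(n)
    b=(140,230,250,350) if n=="scene" else (230,340,300,430)
    k=5 if n=="scene" else 4
    cv2.imwrite(f"pics/{n}6.png",cv2.resize(p[b[0]:b[1],b[2]:b[3],::-1],None,fx=k,fy=k,interpolation=cv2.INTER_CUBIC))
```

```text
pos [ 0.4965 -0.0923  0.1119] F [-0.76  0.19  0.65] t 6.5
[[ 0.     0.512  0.859]
 [ 0.     0.859 -0.512]
 [-1.     0.     0.   ]]
dp mm [16.9 -1.8 -0.1]
turn [ 0.3   0.02 -0.02]
```

View pics/scene6.png

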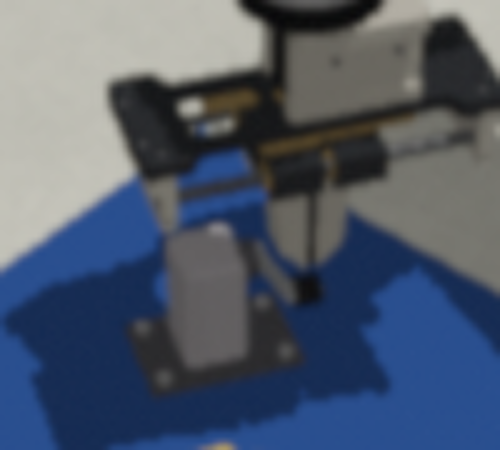

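View pics/top6.png

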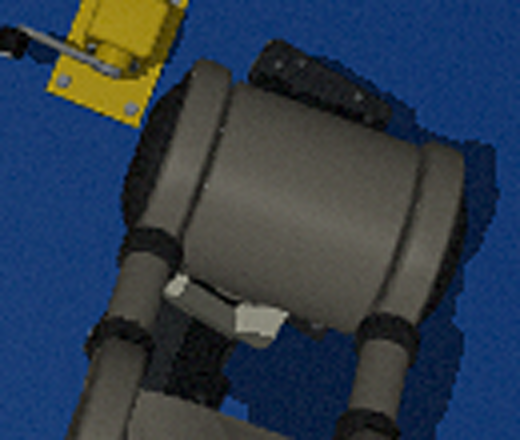

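The fingertips sit right above the grey switch's roller (scene crop 308,288). First step of the press goes to just short of the click.

>>> move_arm(deltas=[{"dp":[0.012,-0.001,0],"turn":[0,0,0]},{"dp":[0.02,-0.001,0],"turn":[0,0,0]},{"dp":[0.026,-0.001,0],"turn":[0,0,0]},{"dp":[0.03,-0.001,0],"turn":[0,0,0]},{"dp":[0.03,-0.001,0],"turn":[0,0,0]}])

```text
time: 7.1
tool_pos: [0.4956, -0.0939, 0.0817]
tool_rot: [0.361, 1.57, -0.179]
contact_force: [0.4, 0.8, 2.0]
opening: 0.0005
```

Run:
```python
from h import *
goto([.4955,-.0938,.071])
for n in ("scene",):
    p,D=robot.read_camera(n)
    b=(140,230,250,350);k=5
    cv2.imwrite(f"pics/{n}7.png",cv2.resize(p[b[0]:b[1],b[2]:b[3],::-1],None,fx=k,fy=k,interpolation=cv2.INTER_CUBIC))
```

```text
pos [ 0.4956 -0.0939  0.0817] F [0.43 0.82 1.99] t 7.1
[[ 0.001  0.514  0.858]
 [-0.     0.858 -0.514]
 [-1.     0.     0.001]]
dp mm [10.7 -0.  -0.2]
```

View pics/scene7.png

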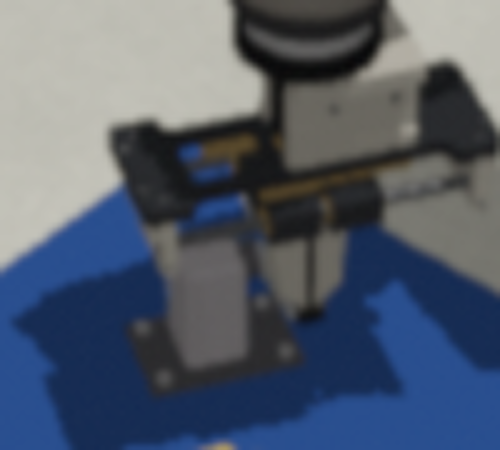

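The roller is under the tip and moving down at about 2 N. Now to z≈0.071, a drop of about 21 mm (0.35 rad).

>>> move_arm(deltas=[{"dp":[0.005,0,0],"turn":[0,0,0]},{"dp":[0.009,0,0],"turn":[0,0,0]},{"dp":[0.011,0,0],"turn":[0,0,0]},{"dp":[0.011,0,0],"turn":[0,0,0]},{"dp":[0.011,0,0],"turn":[0,0,0]}])

```text
time: 7.65
tool_pos: [0.4955, -0.094, 0.0708]
tool_rot: [-0.016, 1.57, -0.556]
contact_force: [2.0, 1.1, 3.5]
opening: 0.0004
```

Run:
```python
from h import *
goto([.4955,-.0938,.071])
p,D=robot.read_camera("scene")
cv2.imwrite("pics/scene8.png",cv2.resize(p[140:230,250:350,::-1],None,fx=5,fy=5,interpolation=cv2.INTER_CUBIC))
```

```text
pos [ 0.4955 -0.094   0.0708] F [2.   1.14 3.54] t 7.65
[[ 0.     0.514  0.858]
 [-0.     0.858 -0.514]
 [-1.    -0.     0.   ]]
dp mm [-0.2  0.2 -0.1]
```

View pics/scene8.png

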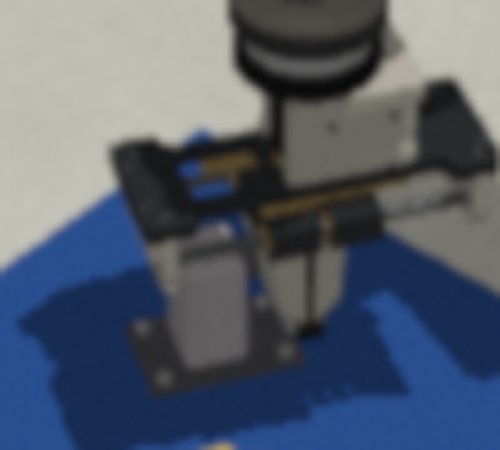

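The 3.5 N force fits about 0.35 rad. I'll go 1.5 mm further for margin, still about 9 mm clear of the forced zone, then lift away.

>>> move_arm(deltas=[{"dp":[0.0015,0,0],"turn":[0,0,0]},{"dp":[0.0015,0,0],"turn":[0,0,0]},{"dp":[-0.01,0,0],"turn":[0,0,0]},{"dp":[-0.025,0,0],"turn":[0,0,0]},{"dp":[-0.06,0,0],"turn":[0,0,0]},{"dp":[-0.1,0,0],"turn":[0,0,0]},{"dp":[-0.13,-0.04,-0.02],"turn":[0,0,0]},{"dp":[-0.13,-0.08,-0.04],"turn":[0,0,0]},{"dp":[-0.13,-0.12,-0.06],"turn":[0,0,0]},{"dp":[-0.13,-0.16,-0.08],"turn":[0,0,0]}])

```text
time: 8.7
tool_pos: [0.3422, -0.1904, 0.2012]
tool_rot: [-2.327, 1.57, -2.866]
contact_force: [-0.5, -2.0, 0.3]
opening: 0.0006
```

>>> move_arm(deltas=[{"dp":[0,-0.04,-0.02],"turn":[0,0,0]},{"dp":[0,-0.08,-0.02],"turn":[0,0,0]},{"dp":[0,-0.08,-0.02],"turn":[0,0,0]},{"dp":[0,-0.08,-0.02],"turn":[0,0,0]}])

```text
time: 9.1
tool_pos: [0.2854, -0.2486, 0.2008]
tool_rot: [2.834, 1.57, 2.292]
contact_force: [0.5, 0.4, -0.4]
opening: 0.0009
```

Run:
```python
from h import *
s=robot.observe();print(s["time"],s["contact_force"],s["tool_pos"])
for n in ("scene","top"):
    p,D=robot.read_camera(n);cv2.imwrite(f"pics/{n}9.png",p[:,:,::-1])
    P=pts(n,D);z=P[...,2];W=np.zeros(z.shape,bool);u0,u1,v0,v1=(165,285,225,305) if n=="top" else (340,445,235,330);W[v0:v1,u0:u1]=1
    rg=W&(z>.059)&(z<.072);c=P[rg].mean(0);print(rg.sum(),c.round(4),(c[:2]-[.5536,.209])@[.275,.9615])
    u0,u1,v0,v1=(345,402,268,320) if n=="top" else (304,318,190,210)
    S=np.zeros(z.shape,bool);S[v0:v1,u0:u1]=1;k,l,st,ce=cv2.connectedComponentsWithStats((S&(p.max(-1)<50)).astype(np.uint8))
    for i in range(1,k):
        if st[i,4]>8: print(n,st[i],ce[i].round(1))
```

```text
9.1 [ 0.48982005  0.35034264 -0.36078772] [ 0.28540759 -0.24855192  0.20084212]
100 [0.5703 0.2601 0.0655] 0.053754785124283215
scene [310 196   4   4  13] [311.2 197.5]
112 [0.5664 0.2489 0.0649] 0.04191652453554738
top [381 279  15  23  52] [389.3 286.9]
top [350 288   9   8  50] [354.1 291.4]
top [365 289  14  10  37] [371.  294.1]
top [377 297   7   7  21] [380.4 300.2]
```

View pics/scene9.png

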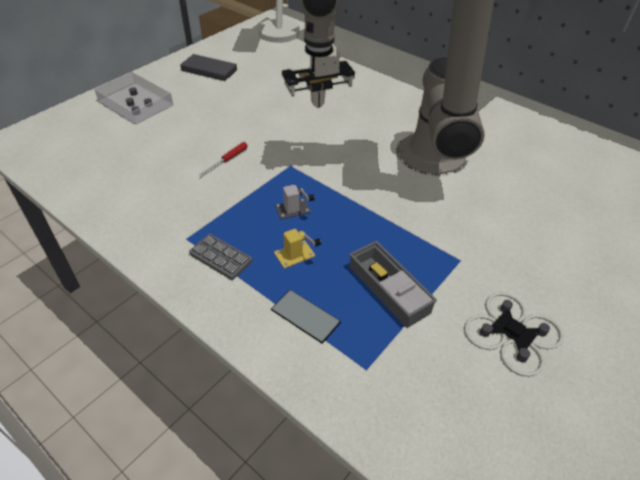

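The roller is back at its starting pixels in both views. The top view puts the ridge at 42 mm, which disagrees with the scene view's 54 mm, so I'll check the cover's edge gap directly.

Run:
```python
from h import *
p,D=robot.read_camera("top")
cv2.imwrite("pics/top10.png",cv2.resize(p[225:305,165:285,::-1],None,fx=5,fy=5,interpolation=cv2.INTER_CUBIC))
P=pts("top",D);z=P[...,2];W=np.zeros(z.shape,bool);W[225:305,165:285]=1
rg=W&(z>.059)&(z<.072);s=(P[rg][:,:2]-[.5536,.209])@[.275,.9615];print(np.sort(s).round(3)[::3],np.median(s))
# cover by brightness at z=.049
m=(W&(p.min(-1)>95)&(z>.04)&(z<.056)).astype(np.uint8);m=cv2.morphologyEx(m,cv2.MORPH_OPEN,np.ones((3,3),np.uint8))
v,u=np.nonzero(m);q=np.array([ray("top",a,b,.049)[:2] for a,b in zip(u,v)]);s=(q-[.5536,.209])@[.275,.9615];print(np.percentile(s,[1,99]),"expect -.0015,.1065")
```

```text
[-0.109  0.047  0.047  0.048  0.048  0.048  0.048  0.049  0.049  0.049
  0.049  0.049  0.05   0.05   0.051  0.051  0.051  0.051  0.052  0.052
  0.052  0.053  0.053  0.053  0.053  0.054  0.054  0.055  0.055  0.055
  0.056  0.056  0.057  0.057  0.076] 0.051328830167848595
[0.00048933 0.1042461 ] expect -.0015,.1065
```

View pics/top10.png

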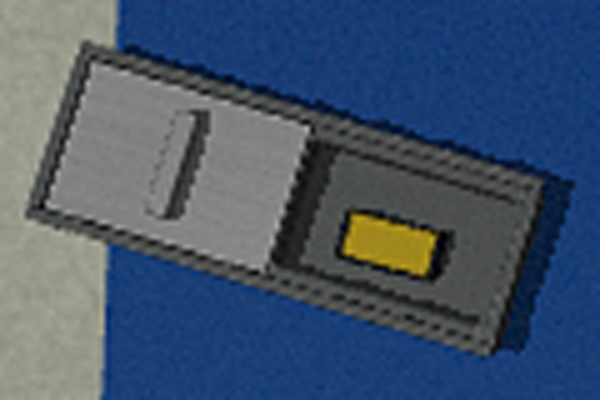

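The 42 mm came from depth outliers: the median is 51 mm and the cover's centre measures 52.4 mm. The picture shows the cover against its stop and the small pack lying in its open bay. Handing in.

```bash
python3 -c "
from cell import robot
print(robot.hand_in())"
```

```text
the job is handed in; nothing more can be done
None
```

I pushed the cover by its ridge to the stop over the larger pack's bay, then pressed the grey switch's lever and let it spring back. The job is handed in at about 9 s; no verdict is reported.

- **Cover:** at the stop the force rose to about 14 N with no further movement. The last check put the cover's centre at +52.4 mm, where fully home is 52.5 mm. The small pack lies in its open bay, and I saw no contact with either pack.
- **Lever:** I pressed the roller down about 22 mm, an estimated 0.37 rad. That is past the click at 16 mm and well short of forcing at 32 mm. I couldn't observe the click itself; I judged it from the tip height and the 3.5 N force. Afterwards the roller was back at its starting pixels in both views.
- **Bystanders:** they look unmoved in the final picture, though I did not measure them.
- **Clear of everything:** the arm ended away from all objects with about zero force.

**What failed or disagreed:**
- One move call was refused because its rows had no "turn", and the arm did not move.
- One top-view ridge reading gave 42 mm, thrown off by stray depth points. The median of a fresh reading was 51 mm.

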